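# Turn the sorting chute to the bolt tray

### The arm

A 6-joint arm with a two-finger parallel gripper is mounted at the origin on a cart in front of the work surface, level with it; the furniture and walls round the work are solid. World frame = base frame: x ahead of the robot, y to its left, z up, the work surface at z = 0. Lengths are in mm, angles in rad, forces in N, time in s.
With the tool pointing down it reaches from about 350 to 975 mm from the base axis. Payload 7.1 kg.
Tool frame: the origin (TCP) lies on the centre line of the jaws, within the pads' length; the fingertips stand 8 mm ahead of it and the grasp point (between the pads) lies 11 mm behind it; z points along the fingers, x is the direction in which the jaws open and shut, and the axes are right-handed (so a half turn about z gives the same grasp; the last joint's range is limited). The gripper opens to 88 mm and grips with 3 to 60 N. Pads are 20 mm wide; open, the fingers measure 115 mm over their backs; the gripper's body (75 mm by 178 mm) begins 61 mm behind the grasp point.
Start: joints at [1.263, 0.423, 1.63, -0, 1.089, -0.019], TCP at [177.97, 599.109, 230.675] pointing down, gripper open.
Joint ranges: [-3, 3], [-0.9, 2.11], [0.09, 2.58], [-1.31, 4.45], [0.11, 2.69], [-2.54, 2.54]. Speed limits (rad/s): [2.39, 2.39, 3.01, 3.14, 3.14, 3.14].

### API

Orientations are given as a rotation vector (axis times angle).
In Python, from workcell import ctrl gives the robot as it stands.
- The arm moves only by the shell command python3 -m handwheel 'ROWS'. ROWS is JSON, a list of rows, each a list of 3 entries, a list of its own where there are three numbers: the turn, a rotation vector about the tool's x, y, z in rad, then the shift along the tool's x, y, z in mm, then the opening, from 0 (shut) to 1 (fully open). In form: [[[ax, ay, az], [tx, ty, tz], jaw], ...]. A call has exactly 10 rows; each row shifts and turns the pose as measured when the row begins, along the tool's axes as they then stand; what a row does not reach is not made up. A row lasts 1/12 s, in which the tool goes at most 41.7 mm and 7.16 degrees, less where a joint would pass 70% of its speed; a pose out of reach is approached as far as the arm can. A call with a gripper value outside its range is refused whole. The fingers move at their own pace and stop on an object; the grip force is fixed at half the most. Time passes only in rows, so rows that do not move let the fingers close, or fill a call up. It gives the time, the measured TCP pose, the force and the opening at its end, in the units of the state.
- ctrl.get_obs(): the state, without advancing time (a new reading comes with each control period).
- ctrl.get_image(name): name is "side" or "top" or "wrist"; returns a dict with "pixels" (420x560x3 uint8, red, green, blue), "camera_matrix" (3x3 intrinsics, pixels), "dist" ([k1, k2, p1, p2, k3] as OpenCV has them; the pictures are not rectified), "rvec" (rotation vector, rad) and "tvec" (3), from world to camera coordinates, as OpenCV has them. Camera axes: x right, y down, z forward; pixel columns grow to the right and rows downward; lengths in mm; the calibration is good to about 2 mm. A picture is of the moment at which its call begins. There is no depth.
- ctrl.close_job(): hands the job in, once; it reports no verdict.
Trained networks look in a picture, given as the dict that the camera call returned (one of the last four; its "shot" number tells which), for a name from the list of things; names that differ only in an ending like _2 or _b are one class to them, and where a whole thing is asked for, a point or a joint stands for the part that bears it (a point fixed in the world has none). Each returns a list of dicts, best first, with "score" (0 to 1); they miss things now and then, are a little off and sometimes report something else, mostly with a low value. They report only what shows in the picture. A call takes as long as a camera call.
- ctrl.look_for(picture, query): "position" ([x, y, z] in mm, in the coordinates of the camera as it stood for that picture, good to about 4 mm: the middle of the surface that is visible of it).
- ctrl.spot_point(picture, query): "position" ([x, y, z] in mm, in the coordinates of the camera as it stood for that picture, good to about 4 mm: a listed point, or the origin of a listed thing).
The state is a dict: "t": time; "qpos": joint angles; "qvel": joint speeds; "joint_torque": joint torques, N m; "ee_pos": TCP position; "orientation": TCP orientation; "ft_force": force on the tool from outside, world axes, zero at the start; "moment": the same for the moment, N m; "width": finger opening in mm.
Only numpy, scipy, OpenCV 4.12 (cv2) and the standard library are available. Lean on these libraries where they do the work, as an engineer would, in place of code of your own. Each camera call takes 0.05 s, during which the arm holds its last target.

### The job

The turning chute of the parts sorter has to feed the tray in which the sample bolt lies. With the fingertips, push the upright tab at the tail of the chute, either way round, until the chute's open mouth points straight at the bolt's tray, then take the hand away. Leave the sample parts lying in their trays and do not shift the other things on the bench.

Things in the scene. Friction and masses are not known exactly. Their poses are not given: they have to be found in the camera images.
- selector: Parts sorter, fixed on the bench: grey round foot (radius 76 mm, 10 mm thick) with four spokes, each ending in a round aluminium tray (71 mm across, 67 mm inside, rim 11 mm above the bench, floor at 4 mm), centred 120 mm from the axis. Origin: on the turning axis at bench height; z up. From above, the trays lie at -54, -18, +18 and +54 degrees (counter-clockwise positive) from its x axis.
- brake_block (a point): Top centre of the fixed steel block with the brake pad that keeps the disc stiff to turn, on the sorter's -x side: 79 to 113 mm from the axis (a screw stub goes to 126), 34 mm wide, 23 mm high.
- rotor: The part that turns about the vertical axis: steel disc (radius 64 mm, 13 to 24 mm above the bench) with chute and tab. Origin: on the axis, 13 mm above the bench; x axis: where the chute points; z up. It turns both ways without a stop in practice, held by friction: it stays where it is left and hardly coasts. It starts with the chute turned away from all trays (100 to 258 degrees from the selector's x axis).
- tab_point (a point): Middle of the push tab (tab_plate): an upright dark steel plate on the disc, opposite the chute, 34 mm long along the radius (61 to 95 mm from the axis), 6 mm thick, 27 to 73 mm above the bench, broad faces along the direction of turning, on a flat bracket at 24 to 28 mm. The point is 78 mm from the axis, 56 mm above the bench, 3 mm inside each face. Pushing it takes about 2 N.
- chute_mouth (a point): Middle of the open, low end of the chute, at its floor: 92 mm from the axis, 32 mm above the bench. The chute is an aluminium trough 44 mm wide with 18 mm walls, sloping up 12 degrees to its closed back end, which reaches 18 mm past the axis on the tab's side and stands 75 mm above the bench at its highest.
- chute_aim (a point): Imaginary point fixed to the turning part, straight ahead of the chute's mouth, 120 mm from the axis and 13 mm above the bench: it lies over the centre of a tray when the chute points straight at that tray.
- bolt: The sample bolt: dark hex-head bolt lying on its side, 55 mm long, 23 mm over the head. It lies loose in one of the selector's four sample trays; which tray differs from run to run. Origin: centre of its underside, about 4 mm above the bench.
- nut: Sample hex nut, 24 x 27 x 13 mm, lying flat. It lies loose in one of the selector's four sample trays; which tray differs from run to run. Origin: centre of its underside, about 4 mm above the bench.
- seal: Sample shaft seal: a thick stepped ring, 62 mm across, 20 mm high. It lies loose in one of the selector's four sample trays; which tray differs from run to run. Origin: centre of its underside, about 4 mm above the bench.
- tape: Sample roll of sealing tape: a flat ring, 50 mm across, 14 mm high. It lies loose in one of the selector's four sample trays; which tray differs from run to run. Origin: centre of its underside, about 4 mm above the bench.
- impeller: Bystander: small slotted metal pump impeller, 103 mm across, 22 mm high, loose on the bench to the left of the sorter. Origin: centre of its underside.
- measure: Bystander: tape measure, 37 x 82 x 64 mm, loose on the bench further left. Origin: centre of its underside.
- screwdriver: Bystander: screwdriver, 170 mm long, handle 28 mm thick, loose on the bench left of the impeller. Origin: centre of its underside.

How it is judged (in metres and radians):
On the way:
1. the fingers push the tab (contact force between the fingers and tab_plate above 0.3 N), for 0.05 s.
At the end, for the whole second after the job is handed in: The chute points at the bolt's tray (the aim point lies within 18 mm, about 8 degrees, of the bolt's centre, horizontally), the disc is at rest, and the four samples and the three bystanders are within 20 mm of where they started (horizontal distance between chute_aim and bolt below 0.018 m and angular speed of rotor below 0.1 rad/s and distance of each of bolt, nut, seal, tape, impeller, measure, screwdriver from where it was at the start of the episode below 0.02 m); the robot touches nothing.
It fails at once if a sample part was lifted or moved by more than 20 mm (distance of any of bolt, nut, seal, tape from where it was at the start of the episode above 0.02 m).
It fails at once if a bystander was moved by more than 20 mm (distance of any of impeller, measure, screwdriver from where it was at the start of the episode above 0.02 m).
It also fails if it takes over 61 s, if anything falls off the work surface, if the arm or the gripper's body presses on something with over 40 N, if the wrist force passes 120 N, or if a joint passes its speed limit or range.

## Working session

There is one attempt and no reset: what is moved stays moved. The work goes in short steps, Python scripts to look and compute and a shell command to move; the robot and the scene stay as the last step left them, time stands still between calls to the robot, and variables do not carry over. Pictures are saved under pics/ and viewed, and the job is handed in when it is done.

```bash
mkdir -p pics; cat > h.py <<'E'
import numpy as np, cv2
from workcell import ctrl
def w(pic,p):
    R=cv2.Rodrigues(np.array(pic["rvec"],float))[0]
    return R.T@(np.array(p,float).ravel()-np.array(pic["tvec"],float).ravel())
def save(pic,n): cv2.imwrite("pics/"+n+".png",pic["pixels"][:,:,::-1])
E
python3 - <<'E'
from h import *
o=ctrl.get_obs();print(o["t"],o["ee_pos"],o["orientation"],o["width"])
for c in("top","side"):
    p=ctrl.get_image(c);save(p,c+"0")
    for q in("selector","brake_block","rotor","tab_point","chute_mouth","chute_aim","bolt","nut","seal","tape","impeller","measure","screwdriver"):
        print(c,q,[(w(p,d["position"]).round(0).tolist(),round(d["score"],2)) for d in ctrl.spot_point(p,q)[:2]])
print(ctrl.get_obs()["t"])
E
```

```text
0.0 [177.83389792 598.60160568 229.90621394] [ 2.51721989e+00  1.87815343e+00 -1.87404588e-03] 87.81381761803651
top selector [([529.0, -189.0, 5.0], 0.57), ([632.0, -260.0, 4.0], 0.22)]
top brake_block [([438.0, -164.0, 22.0], 0.62)]
top rotor [([533.0, -191.0, 15.0], 0.93)]
top tab_point [([538.0, -271.0, 57.0], 0.76)]
top chute_mouth [([514.0, -99.0, 33.0], 0.81), ([530.0, -188.0, 13.0], 0.6)]
top chute_aim [([504.0, -74.0, 13.0], 0.84)]
top bolt [([630.0, -261.0, 5.0], 0.5)]
top nut [([622.0, -115.0, 2.0], 0.58)]
top seal [([650.0, -191.0, 4.0], 0.88), ([631.0, -261.0, 4.0], 0.57)]
top tape [([567.0, -298.0, 6.0], 0.7)]
top impeller [([621.0, -117.0, 1.0], 0.39), ([569.0, -301.0, 7.0], 0.29)]
top measure [([388.0, 267.0, -3.0], 0.76)]
top screwdriver [([460.0, 183.0, -2.0], 0.56)]
side selector [([528.0, -191.0, -3.0], 0.82)]
side brake_block [([437.0, -161.0, 18.0], 0.86), ([647.0, -187.0, 8.0], 0.6)]
side rotor [([524.0, -192.0, 11.0], 0.72)]
side tab_point [([541.0, -266.0, 53.0], 0.87)]
side chute_mouth [([510.0, -98.0, 32.0], 0.66)]
side chute_aim [([567.0, -302.0, 2.0], 0.56), ([529.0, -187.0, -2.0], 0.32)]
side bolt [([623.0, -256.0, 0.0], 0.61), ([570.0, -303.0, 5.0], 0.29)]
side nut [([621.0, -114.0, 2.0], 0.48)]
side seal [([647.0, -185.0, 2.0], 0.7)]
side tape [([568.0, -302.0, 3.0], 0.62)]
side impeller [([407.0, 38.0, -4.0], 0.96)]
side measure [([389.0, 266.0, -6.0], 0.69), ([646.0, -185.0, 6.0], 0.59)]
side screwdriver [([462.0, 179.0, -3.0], 0.66)]
1.4
```

View pics/top0.png

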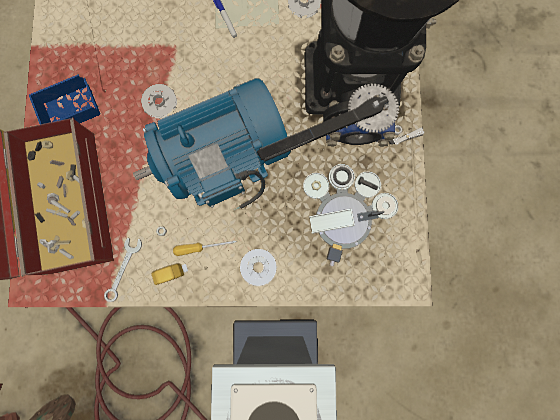

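View pics/side0.png

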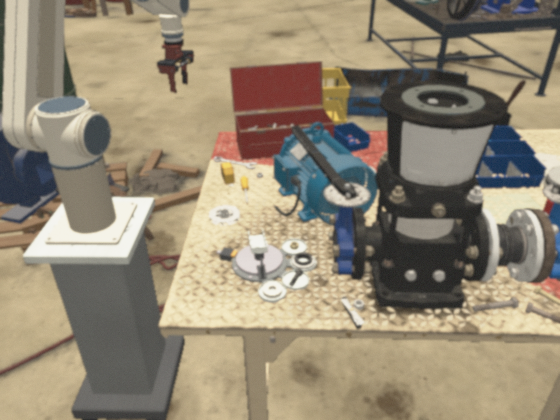

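Both views show the trays from left to right as nut, seal, bolt and tape. In the top view they are at px (316,185), (342,176), (367,183) and (385,206). The chute mouth is to the left at (312,222) and the tab to the right at (372,214). The bolt is at about (628,-259), the axis at (529,-190) and the tab at about (540,-269). I need to turn the chute about 134° clockwise. I'll straddle the tab with the jaws partly open, starting by moving toward it at height.

```bash
python3 -m handwheel '[[[0,0,0],[-31,25,0],0.4],[[0,0,0],[-31,25,0],0.4],[[0,0,0],[-31,25,0],0.4],[[0,0,0],[-31,25,0],0.4],[[0,0,0],[-31,25,0],0.4],[[0,0,0],[-31,25,0],0.4],[[0,0,0],[-31,25,0],0.4],[[0,0,0],[-31,25,0],0.4],[[0,0,0],[-31,25,0],0.4],[[0,0,0],[-31,25,0],0.4]]'
python3 -m handwheel '[[[0,0,0],[-31,25,0],0.4],[[0,0,0],[-31,25,0],0.4],[[0,0,0],[-31,25,0],0.4],[[0,0,0],[-31,25,0],0.4],[[0,0,0],[-31,25,0],0.4],[[0,0,0],[-31,25,0],0.4],[[0,0,0],[-31,25,0],0.4],[[0,0,0],[-31,25,0],0.4],[[0,0,0],[-31,25,0],0.4],[[0,0,0],[-31,25,0],0.4]]'
```

```text
t: 2.23
ee_pos: [332.6, 224.1, 229.6]
orientation: [-2.504, -1.892, -0.012]
ft_force: [0.5, -0.2, 1.3]
width: 35.3
t: 3.07
ee_pos: [492.3, -161.1, 231.5]
orientation: [2.506, 1.892, 0.026]
ft_force: [0.8, 0.5, 0.2]
width: 34.8
```

```bash
python3 -m handwheel '[[[0,0,0.12],[0,0,0],0.3],[[0,0,0.12],[0,0,0],0.3],[[0,0,0.12],[0,0,0],0.3],[[0,0,0.12],[0,0,0],0.3],[[0,0,0.12],[0,0,0],0.3],[[0,0,0.12],[0,0,0],0.3],[[0,0,0.12],[0,0,0],0.3],[[0,0,0.12],[0,0,0],0.3],[[0,0,0.12],[0,0,0],0.3],[[0,0,0.04],[0,0,0],0.3]]'
cat >> h.py <<'E'
def pose():
    o=ctrl.get_obs();R=cv2.Rodrigues(np.array(o["orientation"],float))[0]
    print("t",o["t"],"p",np.round(o["ee_pos"],1),"head",round(np.degrees(np.arctan2(R[1,0],R[0,0])),1),"z",R[:,2].round(3),"F",np.round(o["ft_force"],1),"w",o["width"],"q",np.round(o["qpos"],2))
    return np.array(o["ee_pos"]),R
E
python3 - <<'E'
from h import *
pose()
p=ctrl.get_image("wrist");save(p,"w1")
for q in("selector","rotor","tab_point","chute_mouth","chute_aim","bolt","brake_block"):
    print(q,[(w(p,d["position"]).round(0).tolist(),round(d["score"],2)) for d in ctrl.spot_point(p,q)[:2]])
E
```

```text
t: 3.9
ee_pos: [496.3, -172.4, 232.2]
orientation: [-3.131, -0.196, -0.03]
ft_force: [0.1, -0.4, 0.4]
width: 26.2
t 3.9 p [ 496.3 -172.4  232.2] head 7.1 z [ 0.019  0.005 -1.   ] F [ 0.1 -0.4  0.4] w 26.236707711959266 q [-0.36  0.27  1.86  0.01  1.   -0.5 ]
selector [([624.0, -258.0, 6.0], 0.45)]
rotor [([529.0, -188.0, 15.0], 0.61)]
tab_point [([537.0, -268.0, 50.0], 0.79)]
chute_mouth [([508.0, -103.0, 30.0], 0.82), ([525.0, -192.0, 2.0], 0.65)]
chute_aim [([625.0, -262.0, 8.0], 0.25)]
bolt [([628.0, -260.0, 4.0], 0.84)]
brake_block [([436.0, -165.0, 22.0], 0.77)]
```

View pics/w1.png

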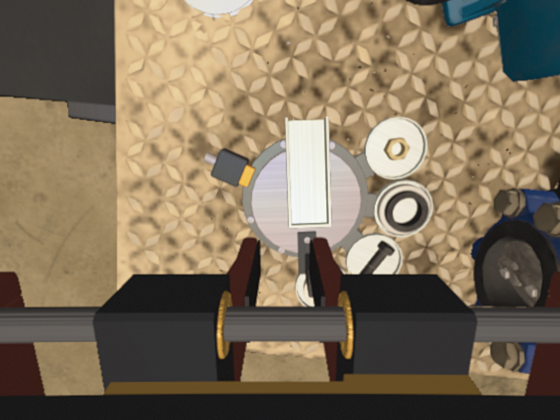

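The wrist view shows the bolt at (373,258), the tab between the fingers at about (305,250), and the chute mouth pointing up at (307,120). This agrees with the networks. Next I move over the tab.

```bash
python3 -m handwheel '[[[0,0,0],[10,33,0],0.4],[[0,0,0],[10,34,0],0.4],[[0,0,0],[10,34,0],0.4],[[0,0,0],[0,0,0],0.4],[[0,0,0],[0,0,32],0.4],[[0,0,0],[0,0,32],0.4],[[0,0,0],[0,0,32],0.4],[[0,0,0],[0,0,32],0.4],[[0,0,0],[0,0,0],0.4],[[0,0,0],[0,0,0],0.4]]'
python3 - <<'E'
from h import *
pose()
for c in("wrist","side"):
    p=ctrl.get_image(c);save(p,c[0]+"2")
    for q in("rotor","tab_point"):
        print(q,[(w(p,d["position"]).round(0).tolist(),round(d["score"],2)) for d in ctrl.spot_point(p,q)[:2]])
E
```

```text
t: 5.13
ee_pos: [545.4, -272.1, 102.4]
orientation: [-3.133, -0.217, -0.038]
ft_force: [0.1, -0.5, 0.3]
width: 35.0
t 5.1333 p [ 545.4 -272.1  102.4] head 7.9 z [ 0.024  0.003 -1.   ] F [ 0.1 -0.5  0.3] w 34.990316010152185 q [-0.49  0.56  1.76  0.02  0.81 -0.64]
rotor [([529.0, -189.0, 14.0], 0.68), ([435.0, -164.0, 26.0], 0.68)]
tab_point [([534.0, -269.0, 55.0], 0.8)]
rotor [([527.0, -192.0, 11.0], 0.9)]
tab_point [([539.0, -265.0, 53.0], 0.94), ([623.0, -115.0, 0.0], 0.67)]
```

View pics/w2.png

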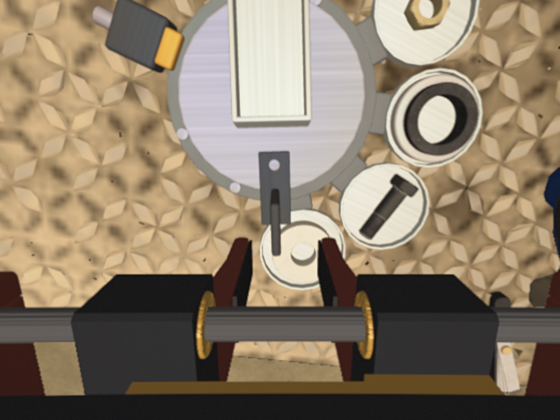

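The tab's end is at px (276,250) and the middle of the finger gap at about (287,255), so the tab is 7–8 mm left of centre. I shift to centre it, then descend.

```bash
python3 -m handwheel '[[[0,0,0],[-9,-3,0],0.4],[[0,0,0],[0,0,0],0.4],[[0,0,0],[0,0,18],0.4],[[0,0,0],[0,0,18],0.4],[[0,0,0],[0,0,0],0.4],[[0,0,0],[0,0,17],0.4],[[0,0,0],[0,0,0],0.4],[[0,0,0],[0,0,0],0.3],[[0,0,0],[0,0,0],0.3],[[0,0,0],[0,0,0],0.3]]'
python3 - <<'E'
from h import *
pose()
p=ctrl.get_image("wrist");save(p,"w3")
E
```

```text
t: 6.27
ee_pos: [541.7, -273.6, 60.9]
orientation: [3.125, 0.215, 0.063]
ft_force: [0.1, -0.3, 0.0]
width: 26.6
t 6.2667 p [ 541.7 -273.6   60.9] head 7.9 z [ 0.041 -0.006 -0.999] F [ 0.1 -0.3  0. ] w 26.60205083080259 q [-0.49  0.61  1.79  0.02  0.7  -0.65]
```

View pics/w3.png

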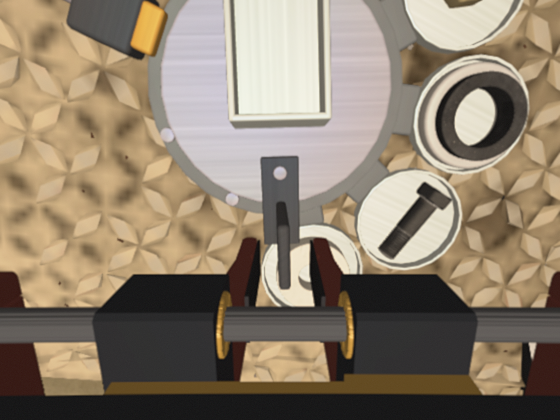

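The tab's outer end (284,287) is now between the fingers. I start the arc, clockwise seen from above, and correct the slight tilt as I go.

```bash
python3 -m handwheel '[[[0,-0.04,0],[0,-2,5],0.3],[[0,0,0.1],[-8,-0.4,0],0.3],[[0,0,0.1],[-8,-0.4,0],0.3],[[0,0,0.1],[-8,-0.4,0],0.3],[[0,0,0.1],[-8,-0.4,0],0.3],[[0,0,0.1],[-8,-0.4,0],0.3],[[0,0,0.1],[-8,-0.4,0],0.3],[[0,0,0.1],[-8,-0.4,0],0.3],[[0,0,0.1],[-8,-0.4,0],0.3],[[0,0,0],[0,0,0],0.3]]'
cat >> h.py <<'E'
A=np.array([528.5,-190.])
def rel():
    p,R=pose();d=p[:2]-A
    print("r",np.hypot(*d).round(1),"phi",np.degrees(np.arctan2(d[1],d[0])).round(1))
E
python3 - <<'E'
from h import *
rel()
p=ctrl.get_image("wrist");save(p,"w4")
E
```

```text
t: 7.15
ee_pos: [488.1, -259.0, 64.2]
orientation: [2.936, -1.074, 0.041]
ft_force: [0.1, -0.7, 0.1]
width: 26.4
t 7.15 p [ 488.1 -259.    64.2] head -40.2 z [ 0.019 -0.023 -1.   ] F [ 0.1 -0.7  0.1] w 26.383100879906564 q [-0.5   0.56  1.9  -0.02  0.66  0.21]
r 79.9 phi -120.4
```

View pics/w4.png

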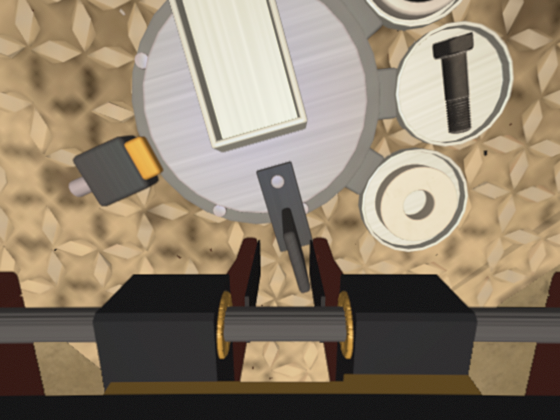

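```bash
python3 -m handwheel '[[[0.02,-0.02,0.04],[-8,1,3],0.3],[[0,0,0.06],[-8,1,2],0.3],[[0,0,0.08],[-8,0.8,2],0.3],[[0,0,0.08],[-8,0.6,2],0.3],[[0,0,0.08],[-8,0.4,1],0.3],[[0,0,0.08],[-8,0.2,1],0.3],[[0,0,0.08],[-8,0,1],0.3],[[0,0,0.08],[-8,0,1],0.3],[[0,0,0.08],[-8,0,1],0.3],[[0,0,0],[0,0,0],0.3]]'
python3 - <<'E'
from h import *
rel()
p=ctrl.get_image("wrist");save(p,"w5")
for q in("rotor","tab_point","bolt","chute_mouth","chute_aim"):
    print(q,[(w(p,d["position"]).round(0).tolist(),round(d["score"],2)) for d in ctrl.spot_point(p,q)[:2]])
E
```

```text
t: 8.03
ee_pos: [458.2, -212.1, 56.7]
orientation: [-2.438, 1.95, -0.06]
ft_force: [-0.5, -0.5, -0.1]
width: 26.3
t 8.0333 p [ 458.2 -212.1   56.7] head -77.3 z [ 0.042 -0.009 -0.999] F [-0.5 -0.5 -0.1] w 26.295234381648736 q [-0.46  0.52  2.02  0.02  0.56  0.87]
r 73.7 phi -162.6
rotor []
tab_point [([454.0, -226.0, 51.0], 0.96)]
bolt []
chute_mouth []
chute_aim []
```

View pics/w5.png

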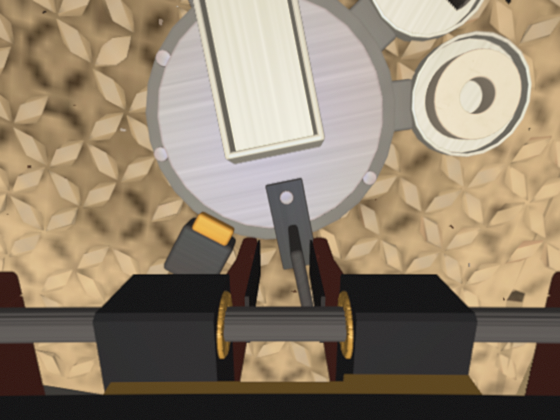

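```bash
python3 -m handwheel '[[[-0.04,-0.02,0.06],[-8,1.5,1],0.3],[[0,0,0.08],[-8,1.5,1],0.3],[[0,0,0.08],[-8,1.2,1],0.3],[[0,0,0.08],[-8,1,1],0.3],[[0,0,0.08],[-8,0.6,1],0.3],[[0,0,0.08],[-8,0.4,1],0.3],[[0,0,0.08],[-8,0.2,1],0.3],[[0,0,0.08],[-8,0,1],0.3],[[0,0,0],[0,0,0],0.3],[[0,0,0],[0,0,0],0.3]]'
python3 - <<'E'
from h import *
rel()
for c in("wrist","top"):
    p=ctrl.get_image(c);save(p,c[0]+"6")
    for q in("rotor","tab_point","bolt","chute_mouth","chute_aim"):
        print(q,[(w(p,d["position"]).round(0).tolist(),round(d["score"],2)) for d in ctrl.spot_point(p,q)[:2]])
E
```

```text
t: 9.17
ee_pos: [460.5, -154.8, 50.1]
orientation: [-1.716, 2.627, -0.01]
ft_force: [-0.6, -0.7, 0.7]
width: 26.3
t 9.1667 p [ 460.5 -154.8   50.1] head -113.7 z [ 0.007 -0.003 -1.   ] F [-0.6 -0.7  0.7] w 26.260400583574164 q [-0.35  0.52  2.04 -0.    0.57  1.64]
r 76.5 phi 152.7
rotor [([529.0, -187.0, 14.0], 0.82)]
tab_point [([450.0, -164.0, 53.0], 0.74)]
bolt [([522.0, -191.0, -0.0], 0.33)]
chute_mouth []
chute_aim []
rotor [([530.0, -189.0, 15.0], 0.89), ([632.0, -260.0, 4.0], 0.54)]
tab_point []
bolt [([630.0, -260.0, 4.0], 0.62)]
chute_mouth [([612.0, -221.0, 32.0], 0.93), ([526.0, -187.0, 2.0], 0.67)]
chute_aim [([635.0, -232.0, 15.0], 0.92)]
```

View pics/w6.png

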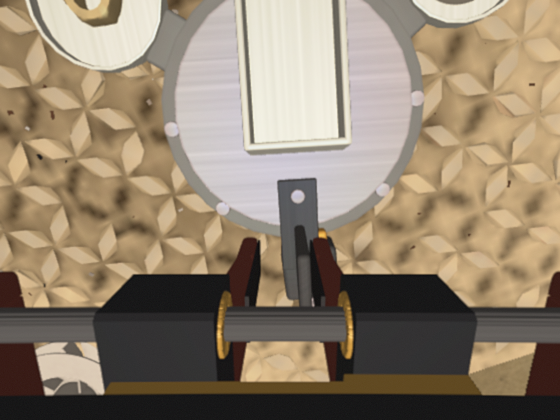

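View pics/t6.png

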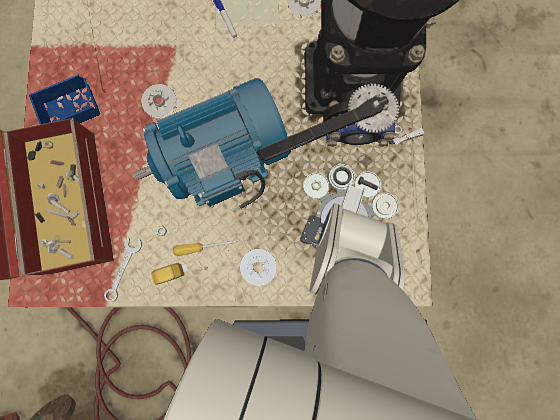

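The top view shows the chute at about -21° (mouth at about (355,195)) and the bolt tray at -35° (368,183). About 14° remains, so I do a short arc.

```bash
python3 -m handwheel '[[[0,0,0.06],[-5,0,0],0.3],[[0,0,0.06],[-5,0,0],0.3],[[0,0,0.06],[-5,0,0],0.3],[[0,0,0.06],[-4,0,0],0.3],[[0,0,0],[0,0,0],0.3],[[0,0,0],[0,0,0],0.3],[[0,0,0],[0,0,0],0.3],[[0,0,0],[0,0,0],0.3],[[0,0,0],[0,0,0],0.3],[[0,0,0],[0,0,0],0.3]]'
python3 - <<'E'
from h import *
rel()
for c in("wrist","top","side"):
    p=ctrl.get_image(c);save(p,c[0]+"7")
    for q in("rotor","tab_point","bolt","chute_mouth","chute_aim"):
        print(c,q,[(w(p,d["position"]).round(0).tolist(),round(d["score"],2)) for d in ctrl.spot_point(p,q)[:2]])
E
```

```text
t: 10.6
ee_pos: [470.2, -139.3, 50.3]
orientation: [-1.379, 2.817, -0.013]
ft_force: [-0.2, -0.2, -0.4]
width: 26.0
t 10.6 p [ 470.2 -139.3   50.3] head -127.8 z [ 0.009 -0.005 -1.   ] F [-0.2 -0.2 -0.4] w 26.02134550302798 q [-0.31  0.53  2.03 -0.    0.58  1.92]
r 77.2 phi 139.0
wrist rotor [([528.0, -189.0, 14.0], 0.96)]
wrist tab_point []
wrist bolt []
wrist chute_mouth [([524.0, -189.0, 15.0], 0.55)]
wrist chute_aim []
top rotor [([528.0, -193.0, 16.0], 0.8)]
top tab_point [([604.0, -242.0, 34.0], 0.6)]
top bolt [([632.0, -260.0, 6.0], 0.6)]
top chute_mouth [([602.0, -241.0, 32.0], 0.6)]
top chute_aim [([623.0, -258.0, 14.0], 0.94)]
side rotor [([525.0, -192.0, 11.0], 0.81)]
side tab_point [([464.0, -145.0, 54.0], 0.91)]
side bolt [([623.0, -258.0, 2.0], 0.6)]
side chute_mouth [([604.0, -239.0, 32.0], 0.87)]
side chute_aim [([628.0, -255.0, 15.0], 0.55)]
```

View pics/w7.png

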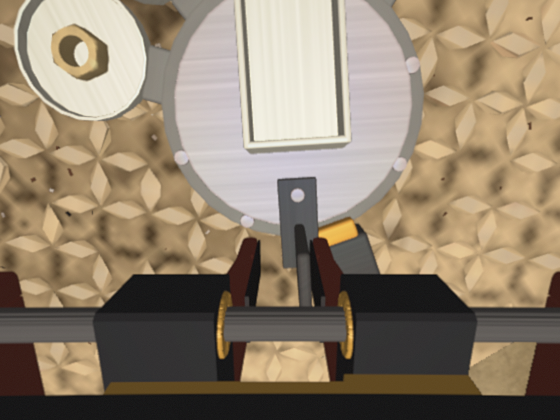

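The chute is at about -34° and the bolt at about -35°. I back the finger off the tab within the free gap, then lift straight up.

```bash
python3 -m handwheel '[[[0,0,0],[4,0,0],0.3],[[0,0,0],[4,0,0],0.35],[[0,0,0],[0,0,0],0.35],[[0,0,0],[0,0,0],0.35],[[0,0,0],[0,0,-10],0.35],[[0,0,0],[0,0,-20],0.35],[[0,0,0],[0,0,-30],0.35],[[0,0,0],[0,0,-35],0.35],[[0,0,0],[0,0,-35],0.35],[[0,0,0],[0,0,-35],0.35]]'
python3 -m handwheel '[[[0,0,0],[0,30,-10],0.35],[[0,0,0],[0,30,-10],0.35],[[0,0,0],[0,30,0],0.35],[[0,0,0],[0,30,0],0.35],[[0,0,0],[0,0,0],0.35],[[0,0,0],[0,0,0],0.35],[[0,0,0],[0,0,0],0.35],[[0,0,0],[0,0,0],0.35],[[0,0,0],[0,0,0],0.35],[[0,0,0],[0,0,0],0.35]]'
python3 - <<'E'
from h import *
rel()
for c in("wrist","top","side"):
    p=ctrl.get_image(c);save(p,c[0]+"8")
    for q in("rotor","tab_point","bolt","chute_mouth","chute_aim","nut","seal","tape"):
        print(c,q,[(w(p,d["position"]).round(0).tolist(),round(d["score"],2)) for d in ctrl.spot_point(p,q)[:1]])
E
```

```text
t: 12.33
ee_pos: [458.0, -143.9, 217.2]
orientation: [1.377, -2.817, -0.006]
ft_force: [1.2, 0.3, 0.2]
width: 30.5
t: 13.17
ee_pos: [367.2, -70.7, 252.1]
orientation: [-1.371, 2.811, -0.022]
ft_force: [-0.0, -0.1, 0.1]
width: 30.5
t 13.1667 p [367.2 -70.7 252.1] head -128.0 z [ 0.018 -0.007 -1.   ] F [-0.  -0.1  0.1] w 30.54635229482365 q [-0.22 -0.01  2.13 -0.    1.    2.02]
r 200.6 phi 143.5
wrist rotor []
wrist tab_point [([459.0, -147.0, 52.0], 0.8)]
wrist bolt []
wrist chute_mouth []
wrist chute_aim []
wrist nut []
wrist seal [([402.0, 38.0, 3.0], 0.74)]
wrist tape []
top rotor [([601.0, -239.0, 34.0], 0.74)]
top tab_point [([461.0, -147.0, 55.0], 0.59)]
top bolt [([631.0, -261.0, 4.0], 0.47)]
top chute_mouth [([600.0, -244.0, 35.0], 0.69)]
top chute_aim [([628.0, -257.0, 13.0], 0.8)]
top nut [([620.0, -117.0, -1.0], 0.42)]
top seal [([648.0, -191.0, 4.0], 0.53)]
top tape [([565.0, -300.0, 5.0], 0.54)]
side rotor [([528.0, -190.0, 10.0], 0.71)]
side tab_point [([621.0, -114.0, 4.0], 0.72)]
side bolt [([624.0, -257.0, 2.0], 0.67)]
side chute_mouth [([604.0, -240.0, 32.0], 0.87)]
side chute_aim [([627.0, -255.0, 14.0], 0.63)]
side nut [([620.0, -110.0, 1.0], 0.49)]
side seal [([649.0, -189.0, 4.0], 0.53)]
side tape [([569.0, -303.0, 1.0], 0.54)]
```

View pics/w8.png

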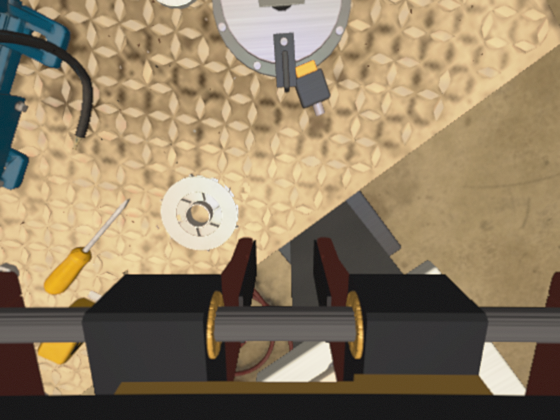

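View pics/t8.png

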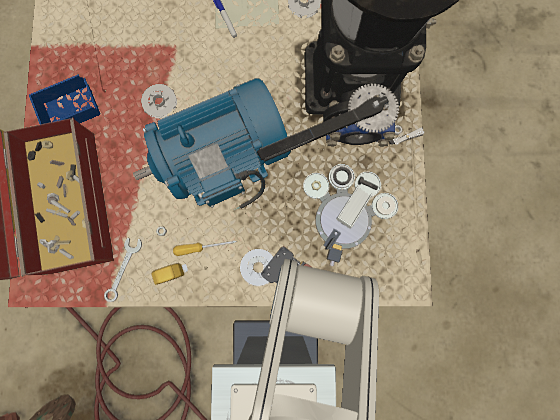

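The top view shows the chute mouth at (365,193) pointing at the bolt's tray (368,183). Everything else is in place and the hand is clear. The aim point is about 3 mm from the bolt, so I hand the job in.

```bash
python3 -c "
from workcell import ctrl
print(ctrl.close_job())"
```

```text
the job is handed in; nothing more can be done
None
```

I straddled the tab with the jaws partly open and pushed the chute about 134° clockwise, until its mouth pointed at the bolt's tray. I then backed the finger off the tab, lifted the hand away to about 250 mm above the bench, and handed the job in at about 13 s of the allowed 61 s.

- **Aim:** in the last pictures, averaged over the top and side views, the aim point was at about (627, -256) mm and the bolt at about (628, -259) mm. They are about 3–4 mm apart, against the 18 mm limit.
- **Other things:** the four samples read within about 5 mm of their first readings, which is camera noise. The three bystanders looked unmoved in the pictures, but I did not measure them again after the push.
- **Force:** the wrist force at the end was about zero. The readings taken at the end of each push call were only about 1 N or less. The 0.3 N tab contact is therefore judged mainly from the tab having been carried round, not measured directly.
- **Doubtful readings:** in the final pictures two network results were clearly wrong and I ignored them. The rotor was placed at the chute mouth in the top view, and the tab on the nut in the side view. Other readings and the pictures contradicted both. I did not measure the disc's speed, but its position held steady from before the lift to after it.

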